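# Open the screw pot and hold the case lid at its balance point

## Task

I want to screw a stay onto the lid of the plywood model case. Take the loose lid off the screw pot and set it down gently, knob up, flat on the bench clear of the pot; then take the bar handle of the case lid, swing that lid up slowly to the point where it just balances over its hinge, and keep hold of it there, letting it fall neither shut nor over backwards. Finish while still holding it at the balance point, and leave the pot and the other things on the bench where they stand.

Things in the scene. Friction and masses are not known exactly. Their poses are not given: they have to be found in the camera images.
- case: Plywood model case fixed to the bench: open box 180 (x) x 240 (y) x 85 mm high, walls 10 mm, shut by a hinged lid (flap). Origin: centre of its underside. x points from its front (handle side, near the robot) to its hinge side, z up. Turned up to 0.3 rad; on the left or right, the pot on the other side. The hinge line is parallel to y, 90 mm behind (+x) and 90 mm above the origin.
- flap (a joint): Case lid angle, rad: 0 shut (level), grows as the front edge swings up and back, 1.57 upright, 2.3 far stop. Free hinge, no stay or spring. Panel 185 x 240 x 10 mm, about 0.6 kg; the battens on it shift its weight, so it balances at 1.41 rad, just short of upright, leaning towards its handle side. Let go below that it drops shut, above it falls backwards. Lifting takes 2 to 4 N at the bar.
- flap_hinge (a point): Middle of the case lid's hinge line, 90 mm above the bench. Axes are the lid's: -x along the panel to its bar handle, y along the hinge line, z out of the outer face (up when shut). Two battens, 30 mm wide and standing 40 mm off the outer face, run across the panel, centred 35 and 125 mm from the hinge line.
- flap_bar (a point): Middle of the case lid's handle: a round steel bar 12 mm thick, parallel to the hinge line and 225 mm from it, in the panel's plane, 45 mm out from the free edge (39 mm clear), 98 mm clear between its end arms. Shut, it is 90 mm above the bench and 45 mm ahead of the box's front. Axes as flap_hinge. The bar can turn between the fingers as the lid swings.
- pot_rim (a point): Centre of the mouth of the screw pot, 60 mm above the bench: a loose round grey plastic pot of 0.3 kg, 90 mm across the rim, 84 mm across the foot, wall 3 mm, with brass screws in it. z is up.
- potlid_center (a point): Centre (20 mm above its underside) of the pot's loose white plastic lid, about 60 g, 40 mm high. From below: a plug 76 mm across, 6 mm high, loose inside the pot's mouth; a disc 94 mm across, 6 mm high, that rests on the rim; a plain cylindrical knob 20 mm across, 28 mm high, from 8 mm below this point to 20 mm above it. z is along the knob, up.
- potlid: The same lid; origin at the centre of its underside.
- pot: The same screw pot; origin at the centre of its underside.
- brushcup: Bystander: white cup 72 mm across, 90 mm high, with brushes standing up to 190 mm high. Origin at the centre of its underside.
- paintbottle: Bystander: small bottle 38 mm across, 75 mm high. Origin at the centre of its underside.
- terrain: Bystander: white terrain block on a dark base 100 x 140 mm, about 60 mm high. Origin at the centre of its underside.

How it is judged:
By the outcome, as a careful person would: the job done as asked, in the order asked, and still so for the second after the job is handed in, while the arm keeps its last pose, push and grip.
It also fails if it takes over 64 s, if anything falls off the work surface, if the arm or the gripper's body presses on something with over 40 N, if the wrist force passes 120 N, or if a joint passes its speed limit or range.

## Robot

A 6-joint arm with a two-finger parallel gripper is mounted at the origin on the work surface. World frame = base frame: x ahead of the robot, y to its left, z up, the work surface at z = 0. Lengths are in mm, angles in rad, forces in N, time in s.
With the tool pointing down it reaches from about 250 to 800 mm from the base axis. Payload 8.5 kg.
Tool frame: the origin (TCP) lies between the finger pads; the fingertips stand 17 mm ahead of it and the grasp point (between the pads) lies 2 mm behind it; z points along the fingers, y is the direction in which the jaws open and shut (so a half turn about z gives the same grasp; the last joint's range is limited). The gripper opens to 85 mm and grips with 20 to 120 N. Pads are 22 mm wide; open, the fingers measure 114 mm over their backs; the gripper's body (76 mm by 85 mm) begins 54 mm behind the grasp point. The pads swing forward as they close: fully open they stand 13 mm farther back than shut.
Start: joints at [-1.141, 0.238, -0.013, 1.319, 0, 1.571], TCP at [218.742, -477.213, 248.276] pointing down, gripper open.
Joint ranges: [-2.66, 2.66], [-1.03, 1.9], [-1.14, 1.46], [-1.82, 2.27], [-1.45, 1.34], [-3.14, 3.14]. Speed limits (rad/s): [2.22, 2.22, 2.79, 3.14, 3.14, 3.14].

## Interface

Orientations are given as a rotation vector (axis times angle).
In Python, from plant import sense, read_camera, get_calibration, close_job, search_frame gives the robot as it stands. The module is installed in compiled form; this text tells all that it offers.
- The arm moves only by the shell command python3 -m handwheel 'ROWS' [FORCE]. ROWS is JSON, a list of rows, each a list of 5 numbers: the opening, from -1 (shut) to 1 (fully open), then the shift along the tool's x, y, z scaled (see below), then the turn about the tool's z scaled (see below). In form: [[hand, dx, dy, dz, turn], ...]. A call has 1 to 12 rows; each row shifts and turns the pose as measured when the row begins, along the tool's axes as they then stand; what a row does not reach is not made up. The controller multiplies each number of a shift by 0.2 m and each number of a turn by 0.5 rad. A row lasts 1/12 s, in which the tool goes at most 41.7 mm and 7.16 degrees, less where a joint would pass 70% of its speed; a pose out of reach is approached as far as the arm can. A call with a number of a shift or a turn outside -1 to 1 is refused whole. A call with a gripper value outside its range is refused whole. The fingers move at their own pace and stop on an object; FORCE is the grip in N (left out, the last holds). Time passes only in rows, so rows that do not move let the fingers close. It gives the time, the measured TCP pose, the force and the opening at its end, in the units of the state.
- sense(): the state, without advancing time (a new reading comes with each control period).
- read_camera(name): name is "scene" or "top"; returns the picture (400x640x3 uint8, red, green, blue); there is no depth.
- get_calibration(name): a dict with "fx", "fy", "cx", "cy" (pixels), "dist" ([k1, k2, p1, p2, k3] as OpenCV has them; the pictures are not rectified), "view" (4x4, takes a point from world to camera coordinates). Camera axes: x right, y up, looking along -z (the intrinsics and any distortion apply to the point x, -y, -z); pixel columns grow to the right and rows downward; lengths in mm; the calibration is good to about 2 mm. A picture is of the moment at which its call begins. get_calibration takes no time and is no camera call.
- close_job(): hands the job in, once; it reports no verdict.
Trained networks look in the newest picture that a camera, given by its name, has taken for a name from the list of things; names that differ only in an ending like _2 or _b are one class to them, and where a whole thing is asked for, a point or a joint stands for the part that bears it (a point fixed in the world has none). Each returns a list of dicts, best first, with "conf" (0 to 1); they miss things now and then, are a little off and sometimes report something else, mostly with a low value. They report only what shows in the picture. A call takes as long as a camera call.
- search_frame(camera, label): "xy" ([column, row] in pixels, amid what is visible of it).
The state is a dict: "time": time; "qpos": joint angles; "qvel": joint speeds; "joint_efforts": joint torques, N m; "tool_pos": TCP position; "tcp_rot": TCP orientation; "wrist_force": force on the tool from outside, world axes, zero at the start; "wrist_torque": the same for the moment, N m; "opening": finger opening in mm.
Only numpy, scipy, OpenCV 4.12 (cv2) and the standard library are available. Lean on these libraries where they do the work, as an engineer would, in place of code of your own. Each camera call takes 0.05 s, during which the arm holds its last target.

## Working session

There is one attempt and no reset: what is moved stays moved. The work goes in short steps, Python scripts to look and compute and a shell command to move; the robot and the scene stay as the last step left them, time stands still between calls to the robot, and variables do not carry over. Pictures are saved under pics/ and viewed, and the job is handed in when it is done.

```bash
mkdir -p pics
cat > h.py <<'E'
import numpy as np,cv2,json
from plant import *
from scipy.spatial.transform import Rotation as R
def cam(n):
    c=get_calibration(n);V=np.array(c['view'],float);K=np.array([[c['fx'],0,c['cx']],[0,c['fy'],c['cy']],[0,0,1.]]);return V,K,np.array(c['dist'],float)
F=np.diag([1,-1,-1.])
def proj(n,P):
    V,K,d=cam(n);P=np.atleast_2d(np.array(P,float));q=(P@V[:3,:3].T+V[:3,3])@F
    return cv2.projectPoints(q,np.zeros(3),np.zeros(3),K,d)[0][:,0]
def ray(n,uv):
    V,K,d=cam(n);u=cv2.undistortPoints(np.array([[uv]],float),K,d)[0,0]
    D=V[:3,:3].T@(F@np.array([u[0],u[1],1]));O=-V[:3,:3].T@V[:3,3];return O,D
def onz(n,uv,z):
    O,D=ray(n,uv);return O+D*(z-O[2])/D[2]
def shot(n,f):
    im=read_camera(n);cv2.imwrite('pics/'+f,im[:,:,::-1]);return im
E
python3 - <<'E'
from h import *
print(sense())
for n in('scene','top'):
    shot(n,n+'0.png');print(n,ray(n,(320,200)))
for n in('scene','top'):
    for l in('flap_bar','flap_hinge','pot_rim','potlid_center','case','brushcup','paintbottle','terrain'):
        print(n,l,[(np.round(d['xy'],1).tolist(),round(d['conf'],2)) for d in search_frame(n,l)[:3]])
E
```

```text
{'time': 0.0, 'qpos': array([-1.14101786e+00,  2.38763599e-01, -1.42209725e-02,  1.31923831e+00,
       -8.89865097e-06,  1.57083000e+00]), 'qvel': array([-0.00053787,  0.0016178 ,  0.00082251, -0.00036422, -0.00019712,
        0.00049037]), 'joint_efforts': array([-2.75738898e-06, -5.38788807e+01,  3.46433687e+01,  1.86963816e-02,
       -2.30927435e-05, -2.62294954e-06]), 'tool_pos': array([ 218.58574935, -476.90016744,  247.69960001]), 'tcp_rot': array([-3.06798749e+00, -6.69562294e-01,  4.91307309e-04]), 'wrist_force': array([-0.49488261,  0.3583812 ,  0.03428611]), 'wrist_torque': array([ 0.00727336, -0.01327582,  0.02792597]), 'opening': 85.52897004944472}
scene (array([1102.42987165, -332.01797452, 1039.10892071]), array([-0.42764476,  0.30004143, -0.85286231]))
top (array([ 552.07078297,   -3.08858093, 1079.59863109]), array([ 0.03303671,  0.0181775 , -0.99994669]))
scene flap_bar [([262.5, 201.9], 0.83), ([366.3, 165.0], 0.35)]
scene flap_hinge [([259.0, 203.2], 0.68), ([367.5, 162.5], 0.26)]
scene pot_rim [([361.2, 180.0], 0.58)]
scene potlid_center [([367.5, 162.5], 0.61)]
scene case [([264.0, 207.4], 0.85)]
scene brushcup [([430.1, 141.8], 0.88), ([263.8, 208.4], 0.62)]
scene paintbottle [([167.8, 253.4], 0.57), ([363.3, 177.7], 0.23)]
scene terrain [([369.8, 253.3], 0.81)]
top flap_bar [([378.5, 211.7], 0.91)]
top flap_hinge [([378.7, 211.1], 0.73)]
top pot_rim []
top potlid_center [([250.7, 205.7], 0.59)]
top case [([380.4, 212.4], 0.64)]
top brushcup [([161.1, 190.4], 0.88)]
top paintbottle []
top terrain [([305.2, 122.8], 0.86), ([380.3, 212.7], 0.37)]
```

```bash
ls pics
```

```text
scene0.png
top0.png
```

View pics/scene0.png

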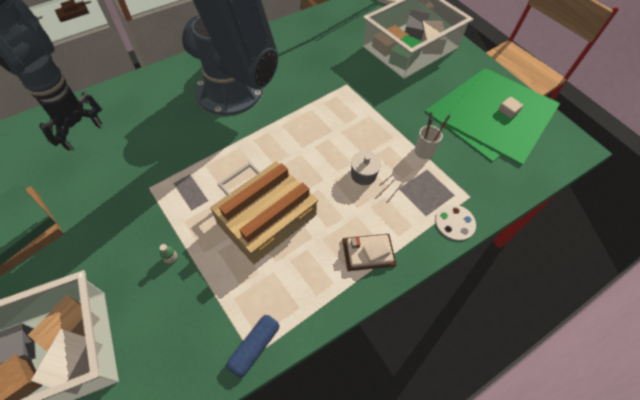

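View pics/top0.png

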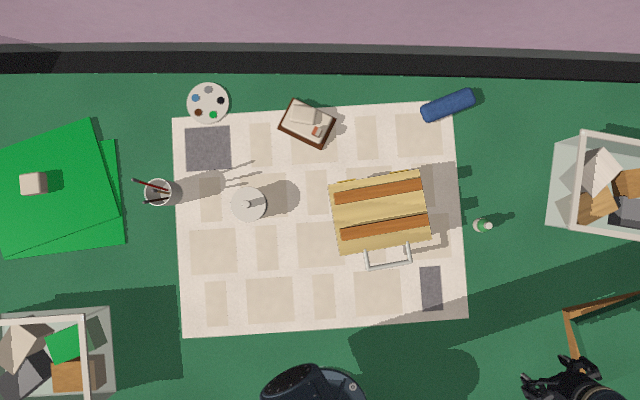

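The top view shows the case at about (380,212), with its bar at about (388,260). The pot and its knobbed lid are at about (249,203), and the paint bottle is at (483,226). I'll enlarge these areas.

Run:
```python
import cv2
a=cv2.imread('pics/top0.png')[150:290,220:440];b=cv2.imread('pics/scene0.png')[130:270,190:410]
cv2.imwrite('pics/z_top.png',cv2.resize(a,(770,490),interpolation=cv2.INTER_CUBIC));cv2.imwrite('pics/z_scene.png',cv2.resize(b,(770,490),interpolation=cv2.INTER_CUBIC))
```

```text
(no output)
```

View pics/z_top.png

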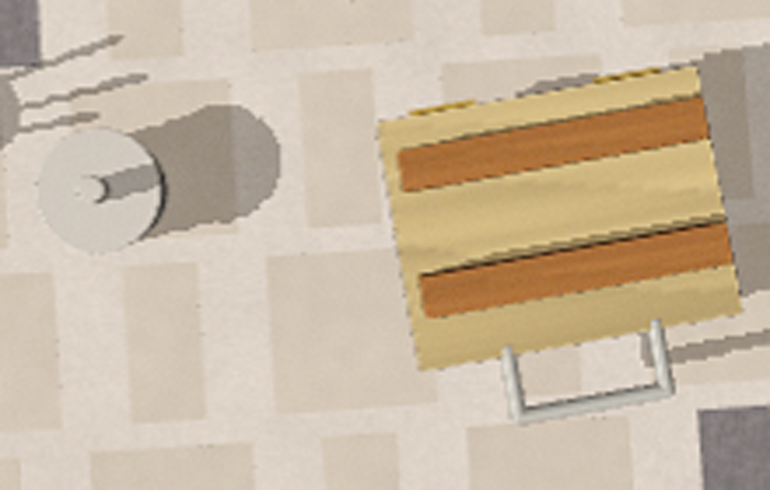

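View pics/z_scene.png

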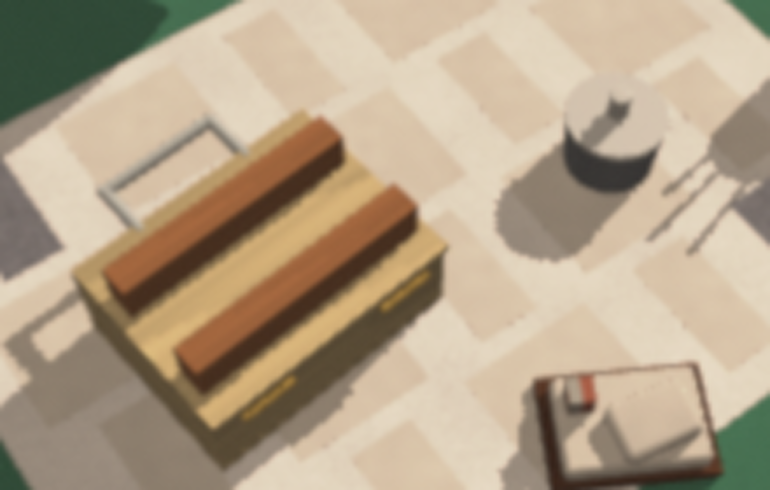

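```bash
cat > fit.py <<'E'
from h import *
from scipy.optimize import least_squares
T=lambda p:np.array(p)/3.5+[220,150]-.36
S=lambda p:np.array(p)/3.5+[190,130]-.36
# hinge-left, hinge-right, front-right, front-left (hinge frame, shut)
pts=np.array([[0,120,5],[0,-120,5],[-185,-120,5],[-185,120,5],[-225,49,5],[-225,-49,5.]])
pts[:4,0]+= [5,5,5,5]
t=np.array([T(p) for p in[(381,122),(697,67),(740,312),(420,370),(519,416),(671,388)]])
s=np.array([S(p) for p in[(447,246),(211,430),(76,275),(303,112),(209,122),(102,190)]])
def W(v): 
    c,sn=np.cos(v[2]),np.sin(v[2]);return np.c_[v[0]+c*pts[:,0]-sn*pts[:,1],v[1]+sn*pts[:,0]+c*pts[:,1],90+pts[:,2]]
f=lambda v:np.r_[(proj('top',W(v))-t).ravel(),(proj('scene',W(v))-s).ravel()]
r=least_squares(f,[620,-50,.2],loss='soft_l1');v=r.x;print('hinge',v);print(np.round(f(v).reshape(2,6,2),1))
for ms in(slice(0,12),slice(12,24)):
    print(least_squares(lambda v:f(v)[ms],v).x)
c,sn=np.cos(v[2]),np.sin(v[2]);print('bar',v[0]-225*c,v[1]-225*sn)
print('disc top',onz('top',T((101,190)),66),'scene',onz('scene',S((616,116)),66))
print('knob top',onz('top',T((93,188)),94),'scene',onz('scene',S((621,98)),94))
for l,xy,z in(('brush',(161,191),90),('bottle',(483,226),50),('terrain',(307,123),30)):print(l,onz('top',xy,z))
print(onz('top',(320,300),0),onz('top',(200,300),0))
E
python3 fit.py
```

```text
hinge [ 6.43494175e+02 -1.22998467e+02  1.85400821e-01]
[[[-0.9 -0.7]
  [ 0.4 -0.8]
  [ 1.2  0.1]
  [ 0.5  0. ]
  [ 2.7 -0.5]
  [-3.   0.7]]

 [[ 0.8  0. ]
  [ 0.5  0.3]
  [-1.9 -1.2]
  [-0.1 -0.9]
  [-1.3 -0. ]
  [ 2.2 -1.1]]]
[ 6.42999151e+02 -1.22712411e+02  1.84597699e-01]
[ 6.44667616e+02 -1.23421160e+02  1.87818808e-01]
bar 422.35012527810926 -164.47507967161698
disc top [572.74258123 203.2306108   66.        ] scene [574.12541183 202.74840767  66.        ]
knob top [573.55353155 203.42141312  94.        ] scene [575.83532916 202.46161192  94.        ]
brush [602.49618491 426.11080534  90.        ]
bottle [ 521.4418796  -424.96983021   50.        ]
terrain [798.64699202  54.89566227  30.        ]
[310.02155698  12.71915402   0.        ] [305.11004078 346.38843851   0.        ]
```

```bash
cat > go.py <<'E'
import sys
from h import *
s=sense();Rm=R.from_rotvec(s['tcp_rot']).as_matrix()
tgt=[float(a) for a in sys.argv[1:4]]
d=Rm.T@(np.array(tgt)-s['tool_pos'])
y=Rm[:,1];yaw=np.arctan2(y[1],y[0])
print('t',round(s['time'],2),'pos',np.round(s['tool_pos'],1),'yawY',round(yaw,4),'tilt',np.round(Rm[:,2],3),'open',round(s['opening'],1),'F',np.round(s['wrist_force'],1))
print('units',np.round(d/200,4),'norm',np.linalg.norm(d)/200,'turn to .185:',-(0.185-yaw)/.5)
E
python3 -m handwheel '[[1,0,0,-0.1,-0.25],[0.2,0,0,-0.1,-0.25],[0.2,0,0,0,-0.25],[0.2,0,0,0,-0.25],[0.2,0,0,0,-0.25],[0.2,0,0,0,-0.25],[0.2,0,0,0,-0.25],[0.2,0,0,0,-0.25],[0.2,0,0,0,-0.25],[0.2,0,0,0,-0.25],[0.2,0,0,0,-0.15],[0.2,0,0,0,0]]' 30; python3 go.py 573.5 203 250
```

```text
time: 1.9
tool_pos: [218.7, -477.1, 290.4]
tcp_rot: [-1.99, -2.431, -0.0]
wrist_force: [-0.0, -0.3, -0.8]
opening: 51.1
t 1.9 pos [ 218.7 -477.1  290.4] yawY 0.1986 tilt [-0.  0. -1.] open 51.1 F [-0.  -0.3 -0.8]
units [2.9838 2.4099 0.2027] norm 3.8407933904014397 turn to .185: 0.027115038770589295
```

```bash
python3 -m handwheel '[[0.2,0.07,0.05,0,0.027],[0.2,0.13,0.1,0,0],[0.2,0.14,0.11,0,0],[0.2,0.14,0.11,0,0],[0.2,0.14,0.11,0,0],[0.2,0.14,0.11,0,0],[0.2,0.14,0.11,0,0],[0.2,0.14,0.11,0,0],[0.2,0.14,0.11,0,0],[0.2,0.14,0.11,0,0],[0.2,0.14,0.11,0,0],[0.2,0.14,0.11,0,0]]'; python3 go.py 573.5 203 200
```

```text
time: 2.9
tool_pos: [416.7, -110.9, 289.8]
tcp_rot: [2.064, 2.363, -0.0]
wrist_force: [1.1, -0.4, 1.1]
opening: 51.4
t 2.9 pos [ 416.7 -110.9  289.8] yawY 0.1349 tilt [ 0.003 -0.003 -1.   ] open 51.4 F [ 1.1 -0.4  1.1]
units [1.4509 0.9871 0.4467] norm 1.8107803771259952 turn to .185: -0.10011157149375438
```

```bash
python3 -m handwheel '[[0.2,0.14,0.1,0,-0.02],[0.2,0.14,0.1,0.02,-0.02],[0.2,0.14,0.1,0.06,-0.02],[0.2,0.14,0.1,0.06,-0.02],[0.2,0.14,0.1,0.06,-0.02],[0.2,0.14,0.1,0.06,0],[0.2,0.14,0.1,0.06,0],[0.2,0.14,0.09,0.06,0],[0.2,0.1,0.06,0.03,0],[0.2,0.06,0.04,0,0],[0.2,0.03,0.02,0,0],[0.2,0,0,0,0]]'; python3 go.py 573.5 203 130
```

```text
time: 3.9
tool_pos: [563.5, 200.0, 203.7]
tcp_rot: [2.033, 2.384, 0.005]
wrist_force: [-1.0, -0.2, 0.1]
opening: 51.0
t 3.9 pos [563.5 200.  203.7] yawY 0.1584 tilt [ 0.009 -0.003 -1.   ] open 51.0 F [-1.  -0.2  0.1]
units [0.0088 0.0489 0.3688] norm 0.37214893050960635 turn to .185: -0.05311722717084777
```

```bash
python3 -m handwheel '[[0.1,0.003,0.03,0.04,-0.03],[0.1,0.003,0.02,0.08,-0.03],[0.1,0,0,0.1,0],[0.1,0,0,0.08,0],[0.1,0,0,0.05,0],[0.1,0,0,0.02,0],[0.1,0,0,0,0]]'; python3 go.py 573.5 203 86
python3 - <<'E'
from h import *
a=shot('top','top1.png')[150:290,180:400];b=shot('scene','sc1.png')[80:220,290:510]
for n,i in(('a1',a),('b1',b)):cv2.imwrite('pics/%s.png'%n,cv2.resize(i,(770,490),interpolation=cv2.INTER_CUBIC)[:,:,::-1])
E
```

```text
time: 4.48
tool_pos: [575.6, 196.1, 127.7]
tcp_rot: [2.002, 2.406, 0.008]
wrist_force: [-0.3, 0.2, 0.7]
opening: 47.4
t 4.48 pos [575.6 196.1 127.7] yawY 0.1826 tilt [ 0.012 -0.004 -1.   ] open 47.4 F [-0.3  0.2  0.7]
units [ 0.0369 -0.0066  0.2082] norm 0.21159208074671038 turn to .185: -0.0048548213084128045
```

View pics/b1.png

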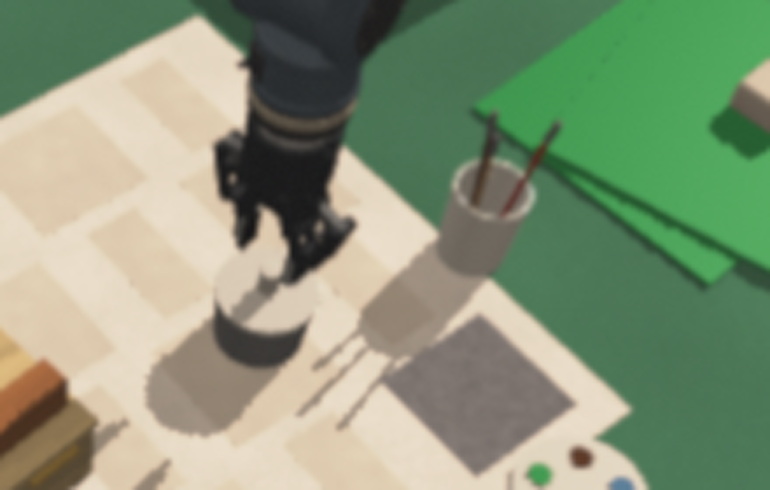

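The gripper hangs open over the knob, which shows at about (270,270) in the enlargement. The lid is still on the pot. Next I'll centre on the knob and lower.

```bash
python3 -m handwheel '[[0.1,0.02,-0.003,0,-0.003],[0.1,0.017,-0.003,0.02,0],[0.1,0,0,0.04,0],[0.1,0,0,0.04,0],[0.1,0,0,0.03,0],[0.1,0,0,0,0]]'; python3 go.py 574 203 86
```

```text
time: 5.08
tool_pos: [575.6, 204.7, 103.8]
tcp_rot: [1.998, 2.404, 0.019]
wrist_force: [-0.4, -0.5, 0.0]
opening: 47.2
t 5.08 pos [575.6 204.7 103.8] yawY 0.1842 tilt [ 0.02  -0.001 -1.   ] open 47.2 F [-0.4 -0.5  0. ]
units [-0.0067 -0.0109  0.0888] norm 0.08974047632033329 turn to .185: -0.0016317752249616624
```

```bash
python3 -m handwheel '[[0.1,-0.005,-0.008,0.06,0],[0.1,0,0,0.027,0]]'; python3 go.py 574 203 86
```

```text
time: 5.25
tool_pos: [574.7, 203.7, 86.0]
tcp_rot: [1.997, 2.404, 0.02]
wrist_force: [-0.5, 0.0, -1.0]
opening: 47.2
t 5.25 pos [574.7 203.7  86. ] yawY 0.1846 tilt [ 0.02  -0.001 -1.   ] open 47.2 F [-0.5  0.  -1. ]
units [-0.0027 -0.0042  0.0001] norm 0.004985858431776408 turn to .185: -0.0008748020187279715
```

```bash
python3 -m handwheel '[[-1,0,0,0,0],[-1,0,0,0,0],[-1,0,0,0,0],[-1,0,0,0,0],[-1,0,0,0,0],[-1,0,0,0,0],[-1,0,0,0,0],[-1,0,0,0,0]]' 25; python3 go.py 574 203 86
```

```text
time: 5.92
tool_pos: [574.9, 203.8, 86.4]
tcp_rot: [1.997, 2.404, 0.019]
wrist_force: [-0.1, -0.0, -1.4]
opening: 19.0
t 5.92 pos [574.9 203.8  86.4] yawY 0.1846 tilt [ 0.02  -0.001 -1.   ] open 19.0 F [-0.1 -0.  -1.4]
units [-0.0031 -0.0054  0.0021] norm 0.006540354162068776 turn to .185: -0.0008202070676213702
```

```bash
python3 -m handwheel '[[-1,0,0,-0.02,0],[-1,0,0,-0.04,0],[-1,0,0,-0.06,0],[-1,0,0,-0.08,0],[-1,0,0,-0.08,0],[-1,0,0,-0.04,0],[-1,0,0,0,0]]'; python3 go.py 430 220 110
python3 - <<'E'
from h import *
a=shot('top','top2.png')[100:300,150:450];b=shot('scene','sc2.png')[80:220,290:510]
for n,i in(('a2',a),('b2',b)):cv2.imwrite('pics/%s.png'%n,cv2.resize(i,(770,490),interpolation=cv2.INTER_CUBIC)[:,:,::-1])
E
```

```text
time: 6.5
tool_pos: [573.3, 203.7, 155.8]
tcp_rot: [1.997, 2.405, 0.019]
wrist_force: [1.2, 0.5, -0.3]
opening: 19.3
t 6.5 pos [573.3 203.7 155.8] yawY 0.1846 tilt [ 0.02  -0.001 -1.   ] open 19.3 F [ 1.2  0.5 -0.3]
units [ 0.2124 -0.6935  0.2147] norm 0.756343126302511 turn to .185: -0.0008361587685200011
```

View pics/b2.png

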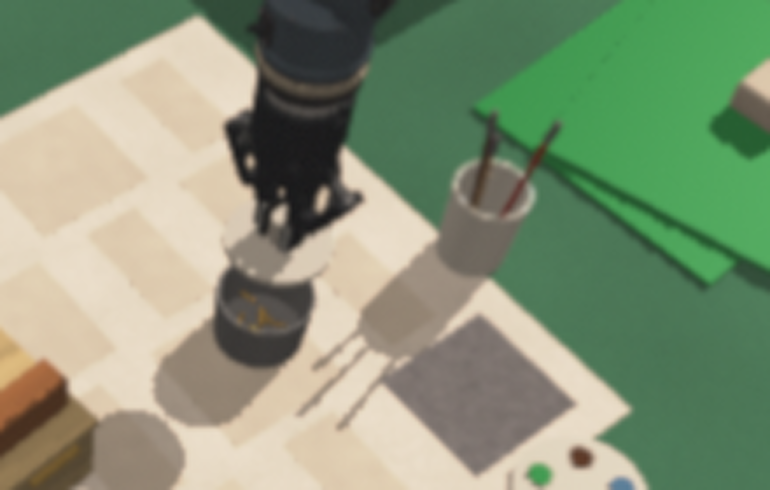

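The lid hangs level from the gripper and the open pot with its screws shows below at about (262,305). Now I'll carry the lid to a clear spot.

```bash
python3 -m handwheel '[[-1,0.01,-0.03,0,0],[-1,0.02,-0.06,0,0],[-1,0.025,-0.08,0,0],[-1,0.025,-0.09,0,0],[-1,0.025,-0.09,0.01,0],[-1,0.025,-0.09,0.02,0],[-1,0.025,-0.09,0.03,0],[-1,0.02,-0.08,0.04,0],[-1,0.02,-0.06,0.05,0],[-1,0.01,-0.03,0.05,0],[-1,0.005,-0.01,0.03,0],[-1,0,0,0,0]]'; python3 go.py 430 220 45
```

```text
time: 7.6
tool_pos: [408.4, 215.3, 92.9]
tcp_rot: [2.004, 2.411, -0.009]
wrist_force: [-0.6, -0.1, -0.9]
opening: 19.0
t 7.6 pos [408.4 215.3  92.9] yawY 0.184 tilt [ 0.002 -0.009 -1.   ] open 19.0 F [-0.6 -0.1 -0.9]
units [0.0055 0.1103 0.2397] norm 0.26387024987016555 turn to .185: -0.0019224905380624269
```

```bash
python3 -m handwheel '[[-1,0,0,0.03,0],[-1,0,0,0.05,0],[-1,0,0,0.06,0],[-1,0,0,0.05,0],[-1,0,0,0.03,0],[-1,0,0,0.01,0],[-1,0,0,0,0]]'; python3 go.py 408 215 33
```

```text
time: 8.18
tool_pos: [411.7, 215.2, 44.2]
tcp_rot: [2.004, 2.409, -0.006]
wrist_force: [0.8, -0.9, -0.5]
opening: 19.1
t 8.18 pos [411.7 215.2  44.2] yawY 0.1827 tilt [ 0.004 -0.008 -1.   ] open 19.1 F [ 0.8 -0.9 -0.5]
units [ 0.0028 -0.0187  0.0558] norm 0.058972245024191905 turn to .185: -0.0045592738624044005
```

```bash
python3 -m handwheel '[[-1,0,0,0.015,0],[-1,0,0,0.015,0],[-1,0,0,0.01,0],[-1,0,0,0.005,0],[-1,0,0,0.004,0]]'; python3 go.py 408 215 33
```

```text
time: 8.6
tool_pos: [413.3, 215.6, 34.8]
tcp_rot: [2.004, 2.407, -0.002]
wrist_force: [0.8, -0.4, -0.2]
opening: 18.9
t 8.6 pos [413.3 215.6  34.8] yawY 0.1822 tilt [ 0.006 -0.007 -1.   ] open 18.9 F [ 0.8 -0.4 -0.2]
units [ 0.0019 -0.0269  0.0089] norm 0.028362160350530487 turn to .185: -0.005572178657263727
```

```bash
python3 -m handwheel '[[-1,0,0,0.006,0],[-1,0,0,0.005,0],[-1,0,0,0.004,0]]'; python3 go.py 408 215 33
python3 -m handwheel '[[-1,0,0,0.005,0],[-1,0,0,0.004,0]]'; python3 go.py 408 215 33
```

```text
time: 8.85
tool_pos: [413.6, 215.7, 31.9]
tcp_rot: [2.004, 2.407, -0.001]
wrist_force: [0.3, -0.5, -0.9]
opening: 19.3
t 8.85 pos [413.6 215.7  31.9] yawY 0.1823 tilt [ 0.007 -0.006 -1.   ] open 19.3 F [ 0.3 -0.5 -0.9]
units [ 0.0014 -0.0281 -0.0056] norm 0.028639355435565 turn to .185: -0.005429071549944431
time: 9.02
tool_pos: [413.6, 215.7, 30.5]
tcp_rot: [2.004, 2.407, -0.001]
wrist_force: [-5.6, -3.9, 23.0]
opening: 19.4
t 9.02 pos [413.6 215.7  30.5] yawY 0.1824 tilt [ 0.007 -0.006 -1.   ] open 19.4 F [-5.6 -3.9 23. ]
units [ 0.0014 -0.0282 -0.0125] norm 0.030834399265233844 turn to .185: -0.0052548607055914465
```

Touchdown shows as a 23 N reading, so I'll ease off and release.

```bash
python3 -m handwheel '[[-1,0,0,-0.005,0],[-0.4,0,0,0,0],[-0.2,0,0,0,0],[0,0,0,0,0],[0.1,0,0,0,0],[0.1,0,0,0,0]]'; python3 -m handwheel '[[0.1,0,0,-0.03,0],[0.1,0,0,-0.06,0],[0.1,0,0,-0.1,0],[0.1,0,0,-0.15,0],[0.1,0,0,-0.15,0],[0.1,0,0,-0.15,0],[0.1,0,0,-0.1,0],[0.1,0,0,-0.05,0],[0.1,0,0,0,0]]';python3 go.py 422.3 -164.5 200
python3 - <<'E'
from h import *
a=shot('top','top3.png')[130:330,170:470];b=shot('scene','sc3.png')[80:280,190:490]
for n,i in(('a3',a),('b3',b)):cv2.imwrite('pics/%s.png'%n,cv2.resize(i,(780,520),interpolation=cv2.INTER_CUBIC)[:,:,::-1])
E
```

```text
time: 9.52
tool_pos: [413.9, 215.9, 31.8]
tcp_rot: [2.004, 2.407, 0.001]
wrist_force: [0.5, -0.5, -0.6]
opening: 46.9
time: 10.27
tool_pos: [410.7, 216.0, 199.2]
tcp_rot: [2.004, 2.408, -0.004]
wrist_force: [0.5, -0.5, 0.4]
opening: 47.3
t 10.27 pos [410.7 216.  199.2] yawY 0.1824 tilt [ 0.005 -0.008 -1.   ] open 47.3 F [ 0.5 -0.5  0.4]
units [-1.8813 -0.2882  0.0104] norm 1.9032581092006018 turn to .185: -0.005187538269614267
```

View pics/b3.png

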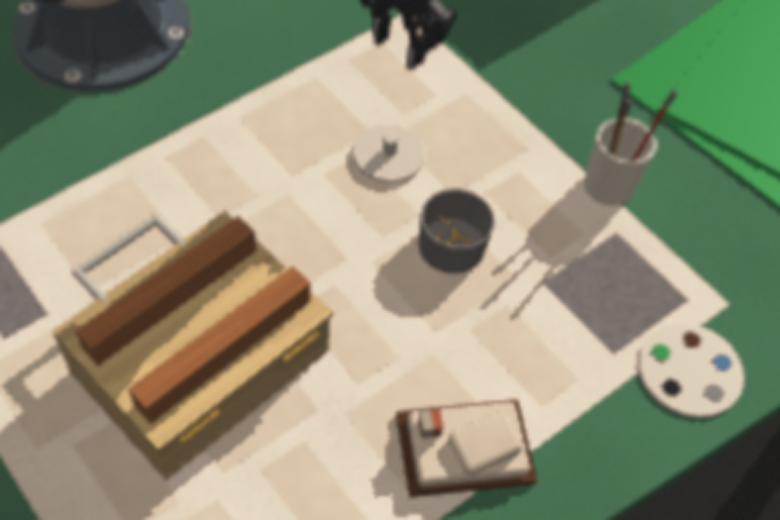

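View pics/a3.png

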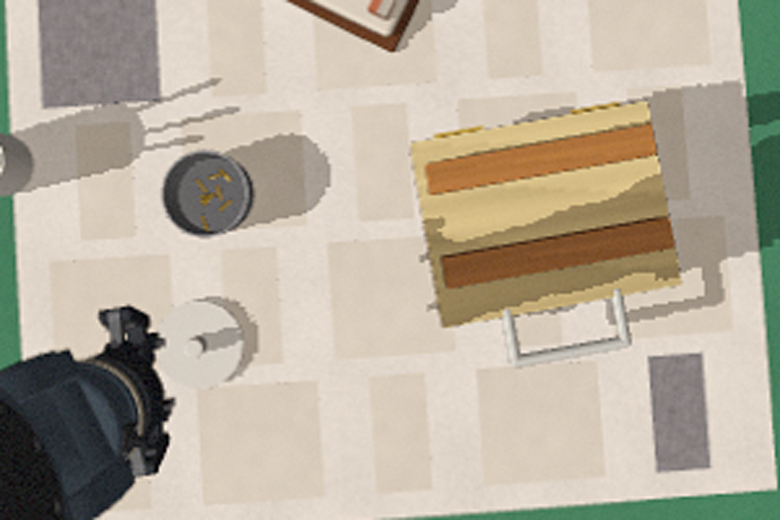

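The lid lies flat with its knob up, at about (197,345) in the top view, clear of the pot at (207,195), which hasn't moved. Next is the bar.

```bash
python3 -m handwheel '[[0,-0.08,-0.01,0,-0.005],[0,-0.15,-0.02,0,0],[0,-0.19,-0.03,0,0],[0,-0.19,-0.03,0,0],[0,-0.19,-0.03,0,0],[0,-0.19,-0.03,0,0],[0,-0.19,-0.03,0,0],[0,-0.19,-0.03,0,0],[0,-0.17,-0.03,0,0],[0,-0.12,-0.02,0,0],[0,-0.06,-0.01,0,0],[0,0,0,0,0]]'; python3 go.py 422.3 -164.5 150
```

```text
time: 11.37
tool_pos: [412.8, -146.7, 184.2]
tcp_rot: [-1.993, -2.415, 0.03]
wrist_force: [-0.5, 0.6, 0.1]
opening: 43.1
t 11.37 pos [ 412.8 -146.7  184.2] yawY 0.1909 tilt [-0.02  -0.008 -1.   ] open 43.1 F [-0.5  0.6  0.1]
units [-0.0958  0.0331  0.1708] norm 0.19861098693441848 turn to .185: 0.011760329216542353
```

```bash
python3 -m handwheel '[[0,-0.05,0.015,0.02,0.01],[0,-0.04,0.015,0.04,0],[0,-0.005,0.003,0.06,0],[0,0,0,0.04,0],[0,0,0,0.02,0],[0,0,0,0,0]]'; python3 go.py 422.3 -164.5 88
python3 - <<'E'
from h import *
a=shot('top','top4.png')[150:320,270:470];b=shot('scene','sc4.png')[100:280,160:360]
for n,i in(('a4',a),('b4',b)):cv2.imwrite('pics/%s.png'%n,cv2.resize(i,None,fx=3,fy=3,interpolation=cv2.INTER_CUBIC)[:,:,::-1])
E
```

```text
time: 11.87
tool_pos: [421.6, -163.8, 140.7]
tcp_rot: [-1.993, -2.405, 0.032]
wrist_force: [-0.4, -0.2, 1.0]
opening: 42.9
t 11.87 pos [ 421.6 -163.8  140.7] yawY 0.1868 tilt [-0.027 -0.005 -1.   ] open 42.9 F [-0.4 -0.2  1. ]
units [-0.0039  0.0098  0.2634] norm 0.26363867192526874 turn to .185: 0.0035159885304971716
```

View pics/b4.png

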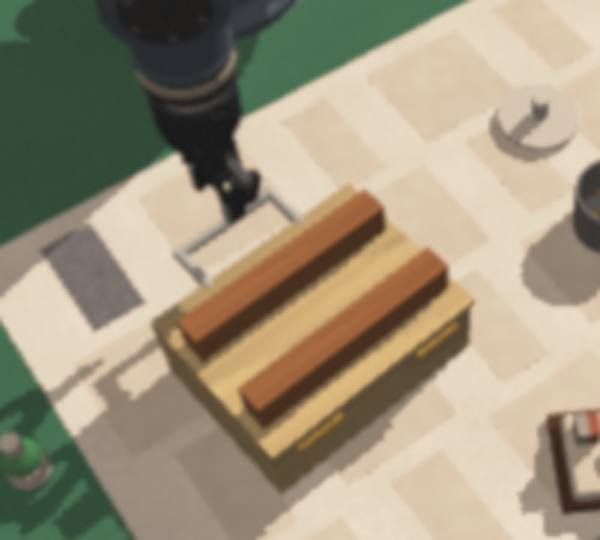

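View pics/a4.png

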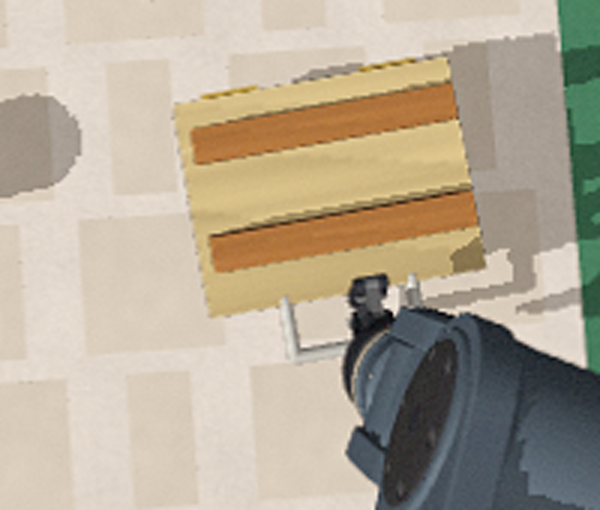

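Run:
```python
from h import *
for n,o in(('top',(270,150)),('scene',(160,100))):
  for p in((421.6,-163.8,123),(452,-158,150),(422.3,-164.5,90)):print(n,p,(proj(n,p)[0]-o)*3)
```

```text
top (421.6, -163.8, 123) [363.29622766 349.16264573]
top (452, -158, 150) [361.96335815 315.6697    ]
top (422.3, -164.5, 90) [357.68792818 342.99031079]
scene (421.6, -163.8, 123) [219.80136413 202.7428549 ]
scene (452, -158, 150) [235.1944739  205.56904679]
scene (422.3, -164.5, 90) [224.79658235 223.47345983]
```

The gripper stands over the bar, and the projected TCP agrees with the picture. Now I'll descend to straddle the bar.

```bash
python3 -m handwheel '[[0,-0.004,0.008,0.04,0],[0,0,0,0.06,0],[0,0,0,0.05,0],[0,0,0,0.03,0]]'; python3 go.py 422.3 -164.5 88
```

```text
time: 12.3
tool_pos: [425.5, -164.6, 106.3]
tcp_rot: [-1.996, -2.413, 0.028]
wrist_force: [0.4, -1.0, 0.2]
opening: 42.7
t 12.3 pos [ 425.5 -164.6  106.3] yawY 0.1887 tilt [-0.019 -0.008 -1.   ] open 42.7 F [ 0.4 -1.   0.2]
units [ 0.0039 -0.014   0.0918] norm 0.09289938819210158 turn to .185: 0.007352045058277967
```

```bash
python3 -m handwheel '[[0,0,-0.012,0.04,0.005],[0,0,-0.003,0.03,0],[0,0,0,0.02,0]]'; python3 go.py 422.3 -164.5 88
```

```text
time: 12.55
tool_pos: [422.3, -165.1, 86.9]
tcp_rot: [-1.999, -2.412, 0.028]
wrist_force: [-0.8, -0.8, -0.0]
opening: 42.7
t 12.55 pos [ 422.3 -165.1   86.9] yawY 0.1867 tilt [-0.018 -0.008 -1.   ] open 42.7 F [-0.8 -0.8 -0. ]
units [ 0.003   0.0005 -0.0058] norm 0.006516589224675898 turn to .185: 0.003370125522613343
```

```bash
python3 -m handwheel '[[-0.5,0,0,0,0],[-0.6,0,0,0,0],[-1,0,0,0,0],[-1,0,0,0,0],[-1,0,0,0,0],[-1,0,0,0,0],[-1,0,0,0,0],[-1,0,0,0,0]]' 40; python3 go.py 422.3 -164.5 88
```

```text
time: 13.22
tool_pos: [421.0, -165.1, 86.4]
tcp_rot: [-1.998, -2.41, 0.03]
wrist_force: [0.5, -1.2, -2.2]
opening: 10.7
t 13.22 pos [ 421.  -165.1   86.4] yawY 0.1863 tilt [-0.021 -0.008 -1.   ] open 10.7 F [ 0.5 -1.2 -2.2]
units [ 0.0018  0.0069 -0.008 ] norm 0.010682690933915875 turn to .185: 0.002534409649065039
```

```bash
cat > arc.py <<'E'
import sys
from h import *
s=sense();Rm=R.from_rotvec(s['tcp_rot']).as_matrix();p=s['tool_pos']
yw=.185;cx=np.array([np.cos(yw),np.sin(yw),0]);cy=np.array([-np.sin(yw),np.cos(yw),0]);cz=np.array([0,0,1.])
P0=np.array([421.0,-165.1,86.4]);P=P0+225*cx
r=p-P;th=np.arctan2(r@cz,-r@cx);rad=np.hypot(r@cx,r@cz)
print('t %.2f th %.4f rad %.1f lat %.1f open %.1f'%(s['time'],th,rad,r@cy,s['opening']),'tilt',np.round(Rm[:,2],3),'F',np.round(s['wrist_force'],1),'Fcase',np.round([s['wrist_force']@cx,s['wrist_force']@cy,s['wrist_force'][2]],1))
yaw=np.arctan2(Rm[1,1],Rm[0,1]);print('turn',round(-(yw-yaw)/.5,3))
step=float(sys.argv[1]);n=int(sys.argv[2]);q=p
for i in range(n):
    t=th+step*(i+1);t=min(t,1.41) if len(sys.argv)<4 else t
    g=P+225*(-np.cos(t)*cx+np.sin(t)*cz);print(round(t,3),np.round(Rm.T@(g-q)/200,4));q=g
E
python3 arc.py .03 8
```

```text
t 13.22 th 0.0001 rad 225.0 lat -0.0 open 10.7 tilt [-0.021 -0.008 -1.   ] F [ 0.5 -1.2 -2.2] Fcase [ 0.3 -1.3 -2.2]
turn 0.003
0.03 [-0.0001 -0.0001 -0.0337]
0.06 [-0.0001  0.0008 -0.0337]
0.09 [-0.0001  0.0018 -0.0337]
0.12 [-0.0001  0.0028 -0.0336]
0.15 [-0.0001  0.0038 -0.0335]
0.18 [-0.0001  0.0048 -0.0334]
0.21 [-0.0001  0.0058 -0.0332]
0.24 [-0.0001  0.0068 -0.0331]
```

```bash
python3 -m handwheel '[[-1,0,0,-0.015,0],[-1,0,0,-0.025,0],[-1,0,0.001,-0.034,0],[-1,0,0.002,-0.034,0],[-1,0,0.003,-0.034,0],[-1,0,0.004,-0.034,0]]' 50; python3 arc.py .03 8
```

```text
time: 13.72
tool_pos: [424.0, -164.5, 124.1]
tcp_rot: [-1.998, -2.409, 0.031]
wrist_force: [0.2, -0.5, -4.0]
opening: 10.1
t 13.72 th 0.1684 rad 225.2 lat 0.0 open 10.1 tilt [-0.022 -0.008 -1.   ] F [ 0.2 -0.5 -4. ] Fcase [ 0.1 -0.5 -4. ]
turn 0.003
0.198 [-0.0003  0.0062 -0.0332]
0.228 [-0.0001  0.0064 -0.0331]
0.258 [-0.0001  0.0074 -0.0329]
0.288 [-0.0001  0.0084 -0.0327]
0.318 [-0.0001  0.0093 -0.0324]
0.348 [-0.0001  0.0103 -0.0321]
0.378 [-0.0001  0.0113 -0.0318]
0.408 [-0.0001  0.0122 -0.0315]
```

```bash
python3 -m handwheel '[[-1,0,0.006,-0.033,0],[-1,0,0.006,-0.033,0],[-1,0,0.007,-0.033,0],[-1,0,0.008,-0.033,0],[-1,0,0.009,-0.032,0],[-1,0,0.01,-0.032,0],[-1,0,0.011,-0.032,0],[-1,0,0.012,-0.032,0]]'; python3 arc.py .03 9
```

```text
time: 14.38
tool_pos: [441.2, -161.3, 182.5]
tcp_rot: [-1.999, -2.412, 0.028]
wrist_force: [3.7, 0.3, -7.6]
opening: 10.5
t 14.38 th 0.4396 rad 225.9 lat 0.0 open 10.5 tilt [-0.018 -0.008 -1.   ] F [ 3.7  0.3 -7.6] Fcase [ 3.7 -0.4 -7.6]
turn 0.003
0.47 [-0.0004  0.0184 -0.0288]
0.5 [-0.0002  0.0151 -0.0302]
0.53 [-0.0002  0.016  -0.0297]
0.56 [-0.0002  0.0169 -0.0292]
0.59 [-0.0002  0.0178 -0.0287]
0.62 [-0.0002  0.0186 -0.0281]
0.65 [-0.0002  0.0195 -0.0276]
0.68 [-0.0002  0.0203 -0.027 ]
0.71 [-0.0002  0.0211 -0.0263]
```

```bash
python3 -m handwheel '[[-1,0,0.018,-0.029,0],[-1,0,0.016,-0.03,0],[-1,0,0.016,-0.03,0],[-1,0,0.017,-0.029,0],[-1,0,0.018,-0.029,0],[-1,0,0.019,-0.028,0],[-1,0,0.02,-0.028,0],[-1,0,0.021,-0.027,0]]'; python3 arc.py .03 9
```

```text
time: 15.05
tool_pos: [471.2, -155.5, 232.5]
tcp_rot: [-1.998, -2.409, 0.036]
wrist_force: [-0.5, -3.3, -3.8]
opening: 10.3
t 15.05 th 0.6988 rad 227.2 lat 0.2 open 10.3 tilt [-0.024 -0.01  -1.   ] F [-0.5 -3.3 -3.8] Fcase [-1.1 -3.1 -3.8]
turn 0.001
0.729 [-0.0011  0.03   -0.0192]
0.759 [-0.0002  0.0222 -0.0254]
0.789 [-0.0001  0.023  -0.0247]
0.819 [-0.0001  0.0237 -0.024 ]
0.849 [-0.0001  0.0244 -0.0233]
0.879 [-0.0001  0.0251 -0.0226]
0.909 [-0.0001  0.0258 -0.0218]
0.939 [-0.0001  0.0264 -0.021 ]
0.969 [-0.0001  0.027  -0.0202]
```

Run:
```python
from h import *
a=shot('top','top5.png')[120:320,250:470];b=shot('scene','sc5.png')[60:280,160:360]
for n,i in(('a5',a),('b5',b)):cv2.imwrite('pics/%s.png'%n,cv2.resize(i,None,fx=2.7,fy=2.7,interpolation=cv2.INTER_CUBIC)[:,:,::-1])
```

```text
(no output)
```

View pics/b5.png

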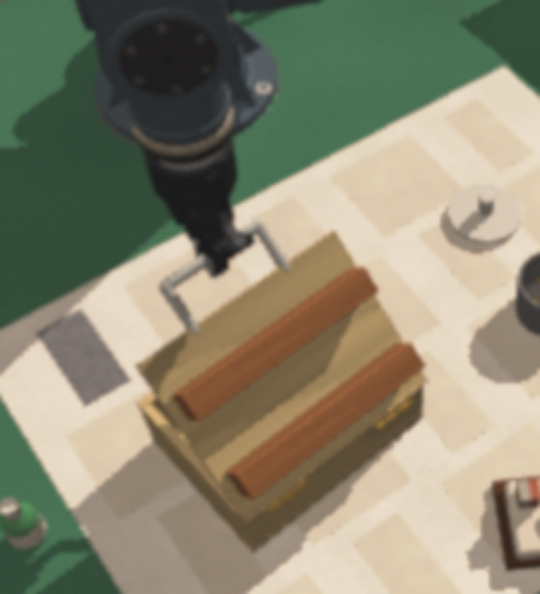

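The lid is about 0.7 rad open, with the bar held at about (222,258). The path carries on smoothly.

```bash
python3 -m handwheel '[[-1,0,0.026,-0.021,0],[-1,0,0.024,-0.024,0],[-1,0,0.023,-0.025,0],[-1,0,0.024,-0.024,0],[-1,0,0.025,-0.023,0],[-1,0,0.025,-0.022,0],[-1,0,0.026,-0.022,0],[-1,0,0.027,-0.021,0]]'; python3 arc.py .03 9
```

```text
time: 15.82
tool_pos: [507.8, -148.6, 269.8]
tcp_rot: [-1.997, -2.402, 0.051]
wrist_force: [-6.5, -3.3, 4.1]
opening: 9.9
t 15.82 th 0.9304 rad 228.7 lat 0.3 open 9.9 tilt [-0.034 -0.014 -0.999] F [-6.5 -3.3  4.1] Fcase [-7.  -2.1  4.1]
turn -0.003
0.96 [-0.0014  0.0381 -0.0064]
0.99 [-0.0001  0.0272 -0.0199]
1.02 [-0.0001  0.0278 -0.0191]
1.05 [-0.0001  0.0284 -0.0183]
1.08 [-0.0001  0.0289 -0.0174]
1.11 [-0.0001  0.0294 -0.0165]
1.14 [-0.0001  0.0299 -0.0156]
1.17 [-0.0001  0.0304 -0.0147]
1.2 [-0.0001  0.0308 -0.0138]
```

```bash
sed -i 's/g=P+225/g=P+(rad+1)/' arc.py; python3 -m handwheel '[[-1,0,0.026,-0.022,0],[-1,0,0.027,-0.02,0],[-1,0,0.028,-0.02,0],[-1,0,0.028,-0.019,0],[-1,0,0.029,-0.018,0],[-1,0,0.03,-0.017,0]]'; python3 arc.py .03 9
```

```text
time: 16.32
tool_pos: [545.3, -141.5, 294.5]
tcp_rot: [-1.997, -2.403, 0.05]
wrist_force: [-2.1, -1.2, 0.5]
opening: 9.9
t 16.32 th 1.1288 rad 230.3 lat 0.4 open 9.9 tilt [-0.033 -0.014 -0.999] F [-2.1 -1.2  0.5] Fcase [-2.3 -0.8  0.5]
turn -0.003
1.159 [-0.002   0.0288 -0.0199]
1.189 [-0.0001  0.0315 -0.0145]
1.219 [-0.0001  0.0319 -0.0136]
1.249 [-0.0001  0.0323 -0.0126]
1.279 [-0.      0.0327 -0.0116]
1.309 [-0.      0.033  -0.0107]
1.339 [-0.      0.0333 -0.0097]
1.369 [-0.      0.0336 -0.0087]
1.399 [-0.      0.0338 -0.0076]
```

Run:
```python
from h import *
a=shot('top','top6.png')[120:270,290:490];b=shot('scene','sc6.png')[60:260,170:370]
for n,i in(('a6',a),('b6',b)):cv2.imwrite('pics/%s.png'%n,cv2.resize(i,None,fx=3,fy=3,interpolation=cv2.INTER_CUBIC)[:,:,::-1])
```

```text
(no output)
```

View pics/b6.png

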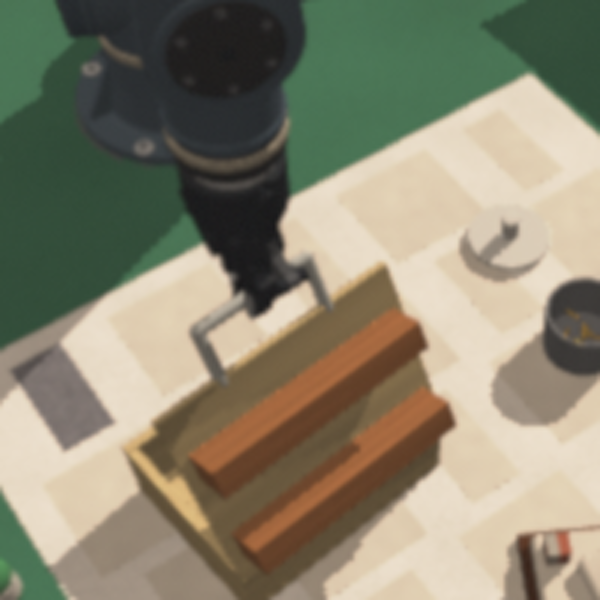

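View pics/a6.png

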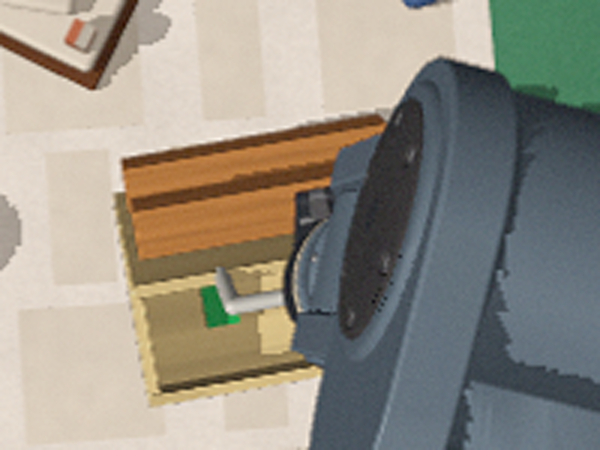

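```bash
cat > th.py <<'E'
from h import *
from scipy.optimize import least_squares
# obs: list (cam, px, lidpoint)
def fit(obs,H=(643.5,-123.0,.1855),free=False):
    def W(th,p,H):
        x,y,z=p;lx=x*np.cos(th)+z*np.sin(th);lz=-x*np.sin(th)+z*np.cos(th)
        c,s=np.cos(H[2]),np.sin(H[2]);return [H[0]+c*lx-s*y,H[1]+s*lx+c*y,90+lz]
    f=lambda v:np.concatenate([proj(n,W(v[0],p,H))[0]-np.array(u) for n,u,p in obs])
    r=least_squares(f,[1.1],loss='soft_l1');print('theta',r.x);print(np.round(r.fun.reshape(-1,2),1))
    t=r.x[0];print('bar mid',W(t,(-225,0,0),H))
    return t
E
python3 - <<'E'
from th import *
S=lambda p:np.array(p)/3+[170,60]-.33
T=lambda p:np.array(p)/3+[290,120]-.33
fit([('scene',S((311,260)),(-225,54,0)),('scene',S((199,330)),(-225,-54,0)),('scene',S((387,262)),(-185,120,5)),('scene',S((153,425)),(-185,-120,5)),('top',T((228,303)),(-225,54,0))])
print(sense()['tool_pos'])
E
```

```text
theta [1.13165023]
[[-1.4 -0. ]
 [-0.1  0.9]
 [-0.1 -0.7]
 [ 0.  -1. ]
 [ 2.5 -1.2]]
bar mid [np.float64(549.4786547056679), np.float64(-140.64380120251727), np.float64(293.65088486959735)]
[ 545.93953816 -141.35362216  294.80624386]
```

```bash
sed -i 's/^step=/th=np.arccos(-(r@cx)\/225);print("thx",th)\nstep=/; s/g=P+(rad+1).*cz);print/g=p+225*((np.cos(th)-np.cos(t))*cx+(np.sin(t)-np.sin(th))*cz);print/' arc.py; python3 arc.py .02 9
```

```text
t 16.42 th 1.1319 rad 230.2 lat 0.4 open 10.1 tilt [-0.032 -0.014 -0.999] F [-4.  -2.1  3.5] Fcase [-4.3 -1.3  3.5]
turn -0.002
thx 1.1210081132705554
1.141 [-0.0001  0.02   -0.0103]
1.161 [-0.0001  0.0202 -0.0099]
1.181 [-0.0001  0.0204 -0.0095]
1.201 [-0.0001  0.0206 -0.009 ]
1.221 [-0.      0.0208 -0.0086]
1.241 [-0.      0.0209 -0.0082]
1.261 [-0.      0.0211 -0.0078]
1.281 [-0.      0.0213 -0.0074]
1.301 [-0.      0.0214 -0.0069]
```

```bash
python3 -m handwheel '[[-1,0,0.02,-0.01,0],[-1,0,0.021,-0.01,0],[-1,0,0.021,-0.01,0],[-1,0,0.021,-0.009,0],[-1,0,0.021,-0.009,0],[-1,0,0.021,-0.008,0],[-1,0,0.021,-0.008,0],[-1,0,0.02,-0.007,0]]'; python3 arc.py .02 9
```

```text
time: 17.08
tool_pos: [582.6, -134.4, 310.0]
tcp_rot: [-1.998, -2.404, 0.048]
wrist_force: [-1.8, -1.0, 2.3]
opening: 9.9
t 17.08 th 1.3066 rad 231.6 lat 0.5 open 9.9 tilt [-0.031 -0.014 -0.999] F [-1.8 -1.   2.3] Fcase [-2.  -0.7  2.3]
turn -0.002
thx 1.2986383866640567
1.319 [-0.      0.0215 -0.0065]
1.339 [-0.      0.0217 -0.0061]
1.359 [-0.      0.0218 -0.0057]
1.379 [-0.      0.0219 -0.0052]
1.399 [-0.      0.022  -0.0048]
1.41 [-0.      0.0125 -0.0025]
1.41 [0. 0. 0.]
1.41 [0. 0. 0.]
1.41 [0. 0. 0.]
```

```bash
python3 -m handwheel '[[-1,0,0.02,-0.005,0],[-1,0,0.02,-0.004,0],[-1,0,0.018,-0.003,0],[-1,0,0.015,-0.003,0],[-1,0,0.01,-0.002,0],[-1,0,0,0,0]]'; python3 arc.py .02 3
python3 - <<'E'
from h import *
a=shot('top','top7.png')[120:270,290:490];b=shot('scene','sc7.png')[60:260,170:370]
for n,i in(('a7',a),('b7',b)):cv2.imwrite('pics/%s.png'%n,cv2.resize(i,None,fx=3,fy=3,interpolation=cv2.INTER_CUBIC)[:,:,::-1])
E
```

```text
time: 17.58
tool_pos: [602.3, -130.6, 315.0]
tcp_rot: [-1.999, -2.407, 0.045]
wrist_force: [-2.5, -2.0, 4.8]
opening: 10.3
t 17.58 th 1.3958 rad 232.1 lat 0.6 open 10.3 tilt [-0.028 -0.014 -1.   ] F [-2.5 -2.   4.8] Fcase [-2.9 -1.5  4.8]
turn -0.001
thx 1.3901724292491038
1.41 [-0.      0.0219 -0.0044]
1.41 [0. 0. 0.]
1.41 [0. 0. 0.]
```

View pics/b7.png

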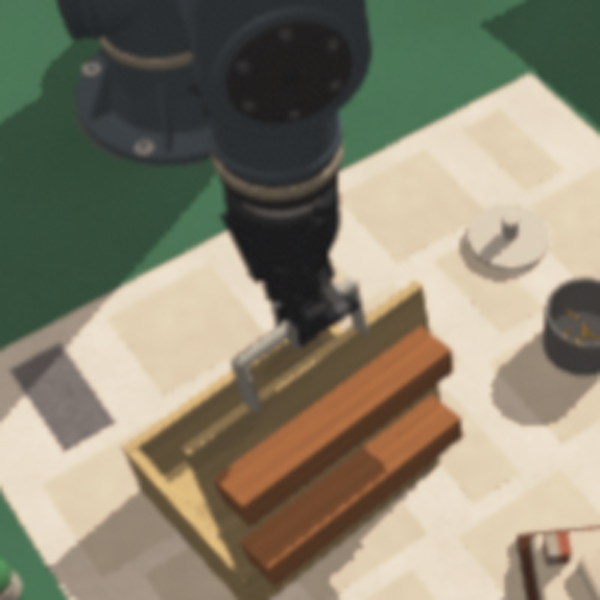

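View pics/a7.png

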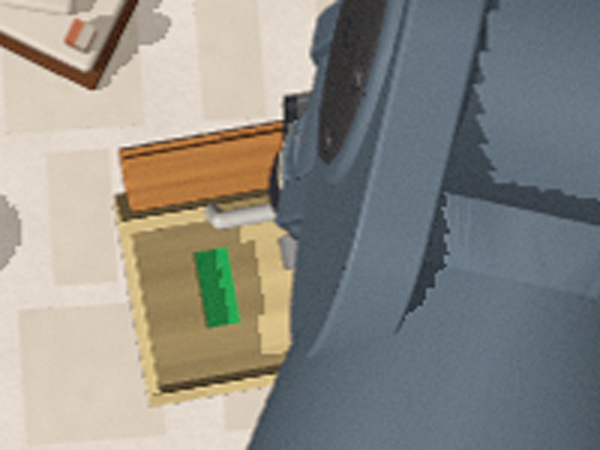

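Run:
```python
from th import *
S=lambda p:np.array(p)/3+[170,60]-.33
T=lambda p:np.array(p)/3+[290,120]-.33
o=[('scene',S((354,290)),(-225,54,0)),('scene',S((240,360)),(-225,-54,0)),('scene',S((421,288)),(-185,120,5)),('scene',S((187,453)),(-185,-120,5)),('top',T((214,217)),(-225,54,0))]
fit(o);fit(o[:4]);fit(o[4:])
```

```text
theta [1.39665038]
[[-0.8 -0.8]
 [ 0.2  1.6]
 [ 1.1 -1.8]
 [-0.2 -0.1]
 [ 3.1 -0.3]]
bar mid [np.float64(605.1837327220189), np.float64(-130.1903310951239), np.float64(311.5968474519094)]
theta [1.39809429]
[[-0.7 -0.7]
 [ 0.3  1.7]
 [ 1.2 -1.7]
 [-0.1 -0. ]]
bar mid [np.float64(605.4982494954115), np.float64(-130.13130969517238), np.float64(311.6529074490532)]
theta [1.39514773]
[[ 3.2 -0.2]]
bar mid [np.float64(604.8565050711568), np.float64(-130.25173778529305), np.float64(311.5380161479691)]
```

Vision gives 1.397 and the kinematics 1.390, so both agree within 0.01. I'll nudge the last 0.015 to 0.02 rad.

```bash
python3 -m handwheel '[[-1,0,0.01,-0.003,0],[-1,0,0.009,-0.003,0],[-1,0,0,0,0],[-1,0,0,0,0]]'; python3 arc.py .02 1
```

```text
time: 18.02
tool_pos: [605.4, -130.0, 315.5]
tcp_rot: [-1.999, -2.405, 0.046]
wrist_force: [-3.0, -1.8, 3.3]
opening: 10.0
t 18.02 th 1.4093 rad 232.1 lat 0.6 open 10.0 tilt [-0.029 -0.014 -0.999] F [-3.  -1.8  3.3] Fcase [-3.3 -1.3  3.3]
turn -0.002
thx 1.4041125143107847
1.41 [-0.      0.0065 -0.0013]
```

```bash
python3 -m handwheel '[[-1,0,0.003,0,0],[-1,0,0,0,0],[-1,0,0,0,0],[-1,0,0,0,0],[-1,0,0,0,0],[-1,0,0,0,0]]'; python3 arc.py .02 1
python3 - <<'E'
from h import *
a=shot('top','top8.png');b=shot('scene','sc8.png')[60:260,170:370]
cv2.imwrite('pics/b8.png',cv2.resize(b,None,fx=3,fy=3,interpolation=cv2.INTER_CUBIC)[:,:,::-1])
E
python3 arc.py .02 1
```

```text
time: 18.52
tool_pos: [606.9, -129.7, 316.1]
tcp_rot: [-2.0, -2.407, 0.043]
wrist_force: [-0.2, -2.1, 2.3]
opening: 9.9
t 18.52 th 1.4163 rad 232.5 lat 0.6 open 9.9 tilt [-0.027 -0.014 -1.   ] F [-0.2 -2.1  2.3] Fcase [-0.6 -2.   2.3]
turn -0.002
thx 1.411050052459407
1.41 [ 0.     -0.0012  0.0002]
t 18.62 th 1.4160 rad 232.5 lat 0.6 open 10.3 tilt [-0.027 -0.014 -1.   ] F [-1.3 -1.1  2.9] Fcase [-1.5 -0.8  2.9]
turn -0.002
thx 1.4108368849630577
1.41 [ 0.     -0.0009  0.0002]
```

View pics/b8.png

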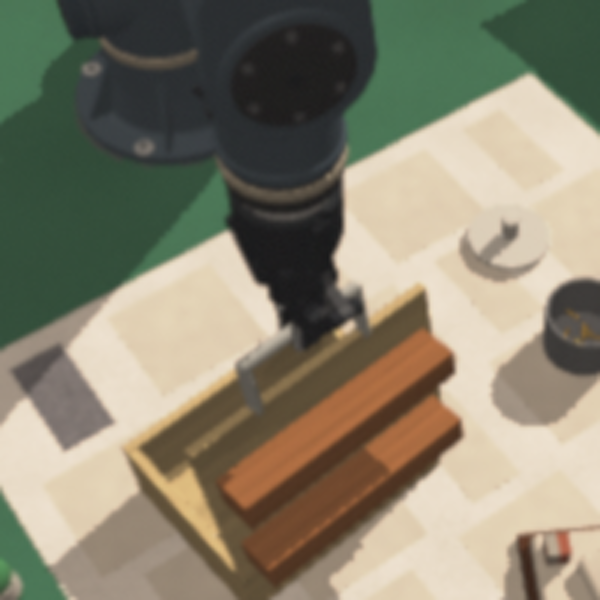

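View pics/top8.png

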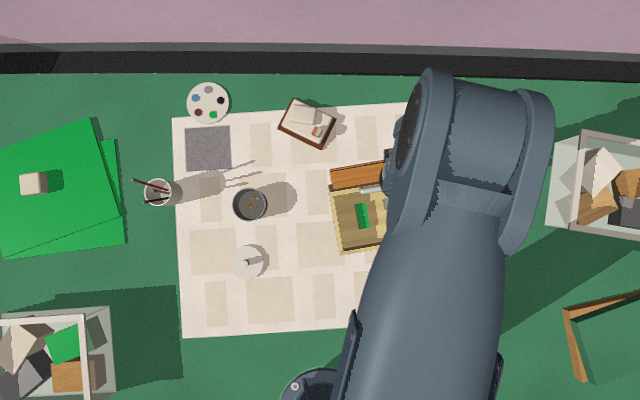

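The lid stands at about 1.41 rad with the bar still gripped. The pot is at (250,204), the pot lid flat at (250,262), and the bystanders in view are where they stood. I'm handing in.

```bash
python3 -c "
from plant import *
print(close_job())"
```

```text
the job is handed in; nothing more can be done
None
```

I took the lid off the screw pot and set it on the bench, then swung the case lid up to its balance point. I handed the job in at 18.6 s, still gripping the bar.

- **Pot lid:** it lies flat, knob up, about 160 mm in front of the pot. Its touchdown read 23 N at the wrist, more than I meant, so I eased off before letting go. In the last picture the pot stands where it did.
- **Case lid:** I swung it up slowly at about 0.35 rad/s. The last checks gave 1.411 rad from the bar's horizontal position and 1.416 rad from a second arm-position estimate, against 1.41 wanted. A camera fit just before the last small nudges read 1.397 when the arm estimate read 1.390, so the true angle may be slightly above 1.41.
- **Hold:** the arm pose stayed still and the grip held at 50 N. The wrist force was only a few newtons, too coarse to confirm the balance by itself.
- **Disagreement:** the bar moved about 7 mm along the fingers towards their tips during the swing. I allowed for this in the final angle, and the bar is still well inside the pads.
- **Bystanders:** the brush cup and the terrain block stand where they did. The arm hides the paint bottle in the last top view, but the arm never came near it.

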